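Pack the spice jars away and hasp the pantry chest

ROBOT

A 6-joint arm with a two-finger parallel gripper is mounted at the origin on the work surface. World frame = base frame: x ahead of the robot, y to its left, z up, the work surface at z = 0. Lengths are in m, angles in rad, forces in N, time in s.
With the tool pointing down it reaches from about 0.325 to 0.775 m from the base axis. Payload 5.5 kg.
Tool frame: the origin (TCP) lies between the finger pads; the fingertips stand 8 mm ahead of it and the grasp point (between the pads) lies 11 mm behind it (tcp_to_tips is the distance from the TCP to the fingertips, in m); z points along the fingers, y is the line along which they close (so a half turn about z gives the same grasp; the last joint's range is limited). The gripper opens to 88 mm and grips with 3 to 60 N. Pads are 20 mm wide; open, the fingers measure 115 mm over their backs; the gripper's body (75 mm by 178 mm) begins 61 mm behind the grasp point.
Start: joints at [-1.216, 0.091, 1.231, -0, 1.82, -0.057], TCP at [0.24, -0.55, 0.231] pointing down, gripper open.
Joint ranges: [-2.87, 2.87], [-0.86, 2.18], [0.17, 2.46], [-1.51, 4.65], [0.06, 2.69], [-2.65, 2.65]. Speed limits (rad/s): [2.57, 2.57, 3.01, 3.14, 3.14, 3.14].

INTERFACE

Orientations are given as a unit quaternion [w, x, y, z].
In Python, from bench import * gives the robot as it stands. Calls block until the motion is done:
- move_to(position, orientation): joint-space move of the TCP to a pose.
- move_l(position, speed=0.15, orientation=None): straight line of the TCP; orientation=None keeps the orientation; speed is the mean speed in m/s.
- movej(angles): joint-space move.
- gripper_open() and close(): open the fingers fully, or close them until they stop; the grip force is fixed at half the most.
- hold(seconds).
- inverse_kinematics(position, orientation): joint angles nearest the present ones, or None.
- state(): the state.
- get_image(name): name is "scene" or "top" or "wrist"; returns a dict with "frame" (384x512x3 uint8, blue, green, red), "depth" (384x512 float32, m along the optical axis (not along the pixel's ray), 0 where there is no reading), "camera_matrix" (3x3 intrinsics, pixels), "k1" (the pictures are not rectified: a ray, as slopes to the right and down, at radius r is drawn at 1 + k1 r^2 times it, then the intrinsics apply), "view" (4x4, takes a point from world to camera coordinates). Camera axes: x right, y up, looking along -z (the intrinsics and any distortion apply to the point x, -y, -z); pixel columns grow to the right and rows downward; lengths in m; the calibration is good to about 2 mm. A picture is of the moment at which its call begins.
A pose or a line that the arm cannot do raises IKError and nothing moves.
- job_done(): hands the job in; it is judged then, once.
The state is a dict: "time": time; "joint_pos": joint angles; "dq": joint speeds; "joint_torque": joint torques, N m; "ee_pos": TCP position; "ee_rot": TCP orientation; "ft_force": force on the tool from outside, world axes, zero at the start; "moment": the same for the moment, N m; "finger_gap": finger opening in m; "finger_force": force on a finger pad.
Only numpy, scipy, OpenCV 4.12 (cv2) and the standard library are available. Lean on these libraries where they do the work, as an engineer would, in place of code of your own. Each camera call takes 0.05 s, during which the arm holds its last target. There are 200 camera calls.

TASK

Take the bread board off the open pantry chest and lay it flat and lengthwise on the grey mat, wholly within the mat. Then stand every spice jar that is out on the worktop upright on the floor of the chest, setting the glass jars down rather than dropping them. Only then shut the clear lid fully, and after that swing the brass hasp over until it lies flat on the lid with the staple through its slot; leave the mug, oil bottle and pepper mill alone.

Things in the scene. Friction and masses are not known exactly. Their poses are not given: they have to be found in the camera images.
- chest: Fixed blue open chest, outside 170 (x) x 342 (y) x 100 mm (z), walls and floor 6 mm, so inside 158 x 330 mm, 94 deep. Origin: centre of the underside, on the worktop. Its -x side is the front, facing the robot (turned up to 0.2 rad); the lid hinges on top of the +x wall, the hasp on a 16 x 50 x 34 mm steel block at the top middle of the front wall.
- lid (a joint): Angle of the clear flat lid (170 deep x 342 wide x 8 mm, dark bars along its edges, no handle): 0 = shut flat on the chest's rim, grows as it opens up and away from the robot, stop at 1.85 (leaning back a little past upright). Starts open, 1.6 to 1.75. A stiff friction hinge (0.25 N m) holds it at any angle: it must be pushed all the way down (1 to 4 N at the front edge).
- lid_hinge (a point): Point on the lid's hinge axis, in the middle of the lid's width: 85 mm behind the chest's centre (+x of chest), 100 mm above the worktop. The axis runs along the chest's y. The lid's underside passes through the axis.
- lid_edge (a point): Middle of the lid's free edge, on its top (outer) face: 170 mm from the hinge axis, 8 mm above the underside. A brass staple (wire arch of 6 mm wire, 14 mm deep, standing 16 mm above the lid) sits in the middle of the lid's width, 133 mm from the hinge.
- hasp (a joint): Angle of the brass hasp: 0 = lying flat on the shut lid, resting in its catch (stop); grows as it swings up and outward towards the robot; pi/2 = upright; stop at 2.8. Starts 1.8 to 2.2, leaning outward. Hinge friction (0.05 N m) holds it at any angle, so it must be pushed down all the way.
- hasp_hinge (a point): Middle of the hasp's hinge axis, along the chest's y: 93 mm in front of the chest's centre (-x of chest), 111.5 mm above the worktop (3.5 mm above the top of the shut lid).
- hasp_tip (a point): Point in the middle of the strap's thickness, at the free end of the hasp, 90 mm from its hinge axis. The hasp is a strap 91 mm long, 34 mm wide (along chest y), 5 mm thick, with a slot from 27 to 63 mm from the hinge, 14 mm wide, through which the staple (38 to 52 mm from the hinge axis) passes when shut.
- board: Loose dark-wood bread board 440 x 50 x 16 mm, 0.3 kg; origin: centre of its underside, x along its length, z up. It starts lying along the chest, across the open mouth on the tops of the chest's two end walls (underside 100 mm above the worktop).
- mat: Fixed thin grey mat 500 x 140 x 3 mm on the worktop; origin: centre of its underside, x along its length.
- jar_red: Loose spice jar with brick-red contents and a dark screw cap, a plain cylinder 50 mm in diameter and 78 mm high, about 0.2 kg; origin: centre of its underside, z up. Stands on the worktop to the robot's left. May be absent.
- jar_yellow: Loose spice jar with yellow contents and a dark screw cap, a plain cylinder 50 mm in diameter and 78 mm high, about 0.2 kg; origin: centre of its underside, z up. Stands on the worktop to the robot's left. May be absent.
- jar_green: Loose spice jar with green contents and a dark screw cap, a plain cylinder 50 mm in diameter and 78 mm high, about 0.2 kg; origin: centre of its underside, z up. Stands on the worktop to the robot's left. May be absent.
- jar_brown: Loose spice jar with dark brown contents and a dark screw cap, a plain cylinder 50 mm in diameter and 78 mm high, about 0.2 kg; origin: centre of its underside, z up. Stands on the worktop to the robot's left. May be absent.
- jar_white: Loose spice jar with white contents and a dark screw cap, a plain cylinder 50 mm in diameter and 78 mm high, about 0.2 kg; origin: centre of its underside, z up. Stands on the worktop to the robot's left. May be absent.
- mug: White mug, 80 mm wide, 90 mm high, with a handle; leave alone. Origin: centre of its underside.
- oil: Green oil bottle, 60 mm wide, 220 mm high; leave alone. Origin: centre of its underside.
- mill: Wooden pepper mill, 56 mm wide, 145 mm high; leave alone. Origin: centre of its underside.
Mind the look-alikes: they are no part of the job. Leave any purple or turquoise look-alike of the jar_yellow alone.

How it is judged:
By the outcome, as a careful person would: the job done as asked, in the order asked, and still so for the second after the job is handed in, with the robot touching nothing.
Of jar_red, jar_yellow, jar_green, jar_brown, jar_white only 3 to 5 are there at a start; the rules pass over those that are not, and their reading is None.
At some moment in a run one of board may be knocked a few centimetres aside while the robot is not near it.
It also fails if it takes over 210 s, if anything falls off the work surface, if the arm or the gripper's body presses on something with over 40 N, if the wrist force passes 120 N, or if a joint passes its speed limit or range.

## Working session

There is one attempt and no reset: what is moved stays moved. The work goes in short steps, each a Python script; the robot and the scene stay as the last script left them, time stands still between calls to the robot, and variables do not carry over. Pictures are saved under pics/ and viewed, at most 14 in all, crops included, and the job is handed in when it is done.

```bash
ls; mkdir -p pics; python3 - <<'E'
from bench import *
import cv2,numpy as np
print(state())
for n in ("scene","top"):
    g=get_image(n); cv2.imwrite(f"pics/{n}0.png",g["frame"]); np.savez(f"{n}0.npz",**{k:np.array(v) for k,v in g.items()})
    print(n,g["camera_matrix"],g["k1"],g["view"], (g["depth"]>0).mean())
E
```

```text
pics
{'time': 0.0, 'joint_pos': array([-1.21568569e+00,  9.18429485e-02,  1.23187156e+00,  1.48088904e-05,
        1.81980868e+00, -5.66913342e-02]), 'dq': array([-1.82469516e-03,  5.51775105e-04, -1.81304450e-05,  3.35060127e-04,
        1.52123892e-03,  1.43649831e-03]), 'joint_torque': array([ 5.92577253e-04, -4.46457124e+01, -4.06445789e+01,  6.98689115e-02,
        2.93283630e-02, -1.36406334e-04]), 'ee_pos': array([ 0.24006563, -0.54957089,  0.22952449]), 'ee_rot': array([-9.55607087e-04,  9.78876348e-01,  2.04450881e-01, -1.36394991e-04]), 'ft_force': array([ 0.57773301, -0.36192721,  0.21431611]), 'moment': array([-0.024901  , -0.02307089,  0.00851636]), 'finger_force': 0.0, 'finger_gap': 0.08767211673796471}
scene [[424.679885     0.         252.24235012]
 [  0.         424.679885   192.88662538]
 [  0.           0.           1.        ]] 0.03014070623732385 [[ 0.00190659  0.99989504  0.01436257  0.06122698]
 [-0.81144249 -0.00684701  0.58439217  0.40259775]
 [ 0.58442917 -0.0127686   0.81134426 -1.76807758]
 [ 0.          0.          0.          1.        ]] 0.9959716796875
top [[393.66384732   0.         257.93768935]
 [  0.         393.66384732 186.2991946 ]
 [  0.           0.           1.        ]] -0.014852761335268926 [[-0.0563926  -0.99840638 -0.0021389  -0.05704967]
 [ 0.97163683 -0.05537311  0.22990365 -0.5788594 ]
 [-0.2296557   0.01088663  0.97321105 -1.08409638]
 [ 0.          0.          0.          1.        ]] 0.9960225423177084
```

View pics/scene0.png

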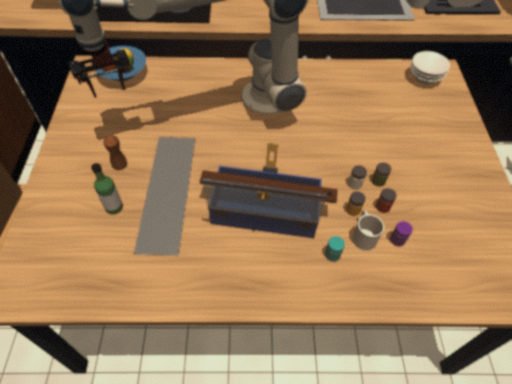

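View pics/top0.png

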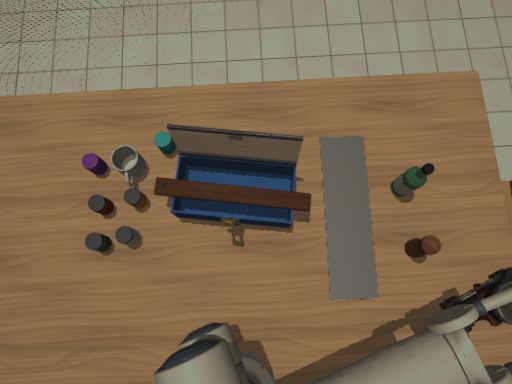

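The scene view shows four candidate jars at (357,177), (382,174), (356,203) and (386,200). The look-alikes are purple (401,233) and turquoise (335,248), and the mug is at (368,232). In the top view the jars are at (126,236), (98,242), (135,198) and (101,205), with purple at (94,164) and turquoise at (165,143). The board runs (156,188) to (310,202), and the mat is around (348,218). Next I'll write helpers and take a close crop.

```bash
cat > h.py <<'E'
import numpy as np, cv2
from scipy.spatial.transform import Rotation as R
def ray(g,uv):
    K=g["camera_matrix"]; k=float(g["k1"]); uv=np.atleast_2d(np.asarray(uv,float))
    d=(uv-[K[0,2],K[1,2]])/[K[0,0],K[1,1]]; s=d.copy()
    for _ in range(8): s=d/(1+k*(s**2).sum(1,keepdims=True))
    V=g["view"]; Rw=V[:3,:3]; o=-Rw.T@V[:3,3]
    c=np.c_[s[:,0],-s[:,1],-np.ones(len(s))]
    return o,c@Rw
def plane(g,uv,z):
    o,d=ray(g,uv); return o+d*((z-o[2])/d[:,2])[:,None]
def cloud(g):
    h,w=g["depth"].shape; u,v=np.meshgrid(np.arange(w),np.arange(h))
    o,d=ray(g,np.c_[u.ravel(),v.ravel()]); return (o+d*g["depth"].reshape(-1,1)).reshape(h,w,3)
def proj(g,p):
    V=g["view"];c=np.atleast_2d(p)@V[:3,:3].T+V[:3,3]; s=np.c_[c[:,0]/-c[:,2],-c[:,1]/-c[:,2]]
    s=s*(1+float(g["k1"])*(s**2).sum(1,keepdims=True)); K=g["camera_matrix"]
    return s*[K[0,0],K[1,1]]+[K[0,2],K[1,2]]
def two(g1,uv1,g2,uv2):
    o1,d1=ray(g1,uv1);o2,d2=ray(g2,uv2);d1=d1[0];d2=d2[0]
    t=np.linalg.lstsq(np.c_[d1,-d2],o2-o1,rcond=None)[0]
    a=o1+t[0]*d1;b=o2+t[1]*d2
    return (a+b)/2,np.linalg.norm(a-b)
def down(yaw): # tool down, closing axis y at angle yaw (world) 
    r=R.from_matrix(np.c_[[np.sin(yaw),-np.cos(yaw),0],[np.cos(yaw),np.sin(yaw),0],[0,0,-1]])
    # x=(sin,-cos), y=(cos,sin): x cross y = sin*sin+cos*cos=+1 -> z up, so flip x
    r=R.from_matrix(np.c_[[-np.sin(yaw),np.cos(yaw),0],[np.cos(yaw),np.sin(yaw),0],[0,0,-1]])
    q=r.as_quat(); return q[[3,0,1,2]]
def load(n): return dict(np.load(n))
E
python3 - <<'E'
from h import *
T=load("top0.npz");S=load("scene0.npz")
# crops
a=cv2.resize(T["frame"][125:265,75:320],None,fx=3.2,fy=3.2,interpolation=cv2.INTER_CUBIC)[:, :800]
b=cv2.resize(S["frame"][155:265,320:420],None,fx=1.5,fy=1.5,interpolation=cv2.INTER_CUBIC)
cv2.imwrite("pics/topcrop.png",a[:600])
cv2.imwrite("pics/scenecrop.png",cv2.resize(S["frame"][140:265,195:420],None,fx=3.5,fy=3.5,interpolation=cv2.INTER_CUBIC)[:600,:800])
for n,g in(("top",T),("scene",S)):
    P=cloud(g); hsv=cv2.cvtColor(g["frame"],cv2.COLOR_BGR2HSV)
    # blobs standing above table, excluding robot
    m=((P[...,2]>0.06)&(P[...,2]<0.26)&(P[...,0]>0.25)&(P[...,0]<0.9)&(g["depth"]>0)&(abs(P[...,1])<0.7)).astype(np.uint8)
    N,L,st,c=cv2.connectedComponentsWithStats(m)
    for i in range(1,N):
        if st[i,4]<25: continue
        q=P[L==i]; t=q[q[:,2]>np.percentile(q[:,2],90)-.012]
        print(n,c[i].round(),st[i,4],"ztop",np.percentile(q[:,2],95).round(3),"mid",((t.min(0)+t.max(0))/2).round(3),"ext",np.ptp(t,0).round(3),np.median(hsv[L==i],0))
    m=((P[...,2]>-.01)&(P[...,2]<0.015)&(hsv[...,1]<40)&(P[...,0]>0.2)&(P[...,0]<0.9)&(P[...,1]<0)&(P[...,1]>-.5)).astype(np.uint8)
    m=cv2.morphologyEx(m,cv2.MORPH_OPEN,np.ones((5,5)))
    c=max(cv2.findContours(m,0,1)[0],key=cv2.contourArea)[:,0]
    q=plane(g,c,.003)[:,:2].astype(np.float32);print("mat",cv2.minAreaRect(q))
    # board: reddish brown above .1
    m=((P[...,2]>0.103)&(P[...,2]<0.13)&(hsv[...,0]<15)&(hsv[...,1]>90)&(P[...,0]>0.3)&(P[...,0]<0.8)&(abs(P[...,1])<.35)).astype(np.uint8)
    c=max(cv2.findContours(m,0,1)[0],key=cv2.contourArea)[:,0]
    print("board z",np.percentile(P[m>0][:,2],[5,50,95]),cv2.minAreaRect(plane(g,c,.116)[:,:2].astype(np.float32)))
E
```

```text
top [232. 172.] 7705 ztop 0.242 mid [ 0.664 -0.036  0.237] ext [0.057 0.334 0.047] [ 16. 131.  71.]
top [125. 161.] 357 ztop 0.091 mid [0.668 0.296 0.086] ext [0.098 0.079 0.016] [18. 45. 63.]
top [ 91. 161.] 247 ztop 0.08 mid [0.678 0.402 0.075] ext [0.049 0.05  0.015] [145. 130. 101.]
top [414. 178.] 685 ztop 0.22 mid [ 0.563 -0.527  0.215] ext [0.028 0.027 0.017] [56. 78. 66.]
top [133. 196.] 257 ztop 0.08 mid [0.564 0.275 0.076] ext [0.049 0.05  0.016] [10. 12. 65.]
top [ 97. 203.] 257 ztop 0.08 mid [0.55  0.379 0.076] ext [0.048 0.048 0.012] [10. 13. 62.]
top [124. 235.] 270 ztop 0.08 mid [0.454 0.297 0.074] ext [0.049 0.05  0.014] [10. 12. 65.]
top [ 94. 241.] 278 ztop 0.08 mid [0.44  0.383 0.074] ext [0.048 0.049 0.015] [10. 12. 63.]
top [428. 246.] 396 ztop 0.142 mid [ 0.374 -0.543  0.137] ext [0.046 0.05  0.018] [ 12. 146.  82.]
mat ((0.4891115427017212, -0.35764747858047485), (0.13699595630168915, 0.4953805208206177), 88.36956787109375)
board z [0.11134358 0.11467685 0.11817114] ((0.5461252927780151, -0.015676885843276978), (0.43517810106277466, 0.0505586676299572), 80.4776
[... 510 characters left out ...]
. ]
scene [359. 172.] 174 ztop 0.083 mid [0.457 0.299 0.079] ext [0.053 0.05  0.018] [13. 74. 86.]
scene [388. 195.] 192 ztop 0.083 mid [0.553 0.38  0.079] ext [0.051 0.048 0.015] [12. 68. 84.]
scene [357. 198.] 193 ztop 0.082 mid [0.564 0.278 0.077] ext [0.053 0.05  0.015] [12. 65. 83.]
scene [369. 227.] 391 ztop 0.093 mid [0.671 0.298 0.088] ext [0.099 0.079 0.017] [ 17.  72. 124.]
scene [403. 229.] 230 ztop 0.081 mid [0.682 0.401 0.075] ext [0.051 0.047 0.014] [149. 129. 127.]
scene [336. 244.] 230 ztop 0.082 mid [0.735 0.188 0.077] ext [0.049 0.048 0.015] [ 83. 140. 155.]Traceback (most recent call last):
  File "<stdin>", line 19, in <module>
ValueError: max() iterable argument is empty
```

View pics/topcrop.png

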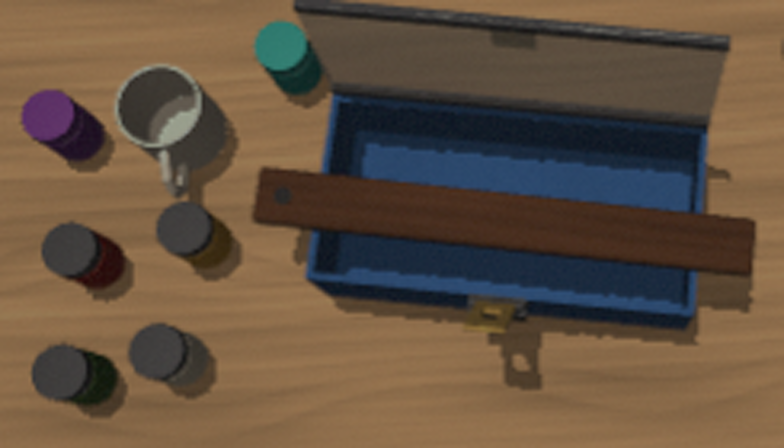

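View pics/scenecrop.png

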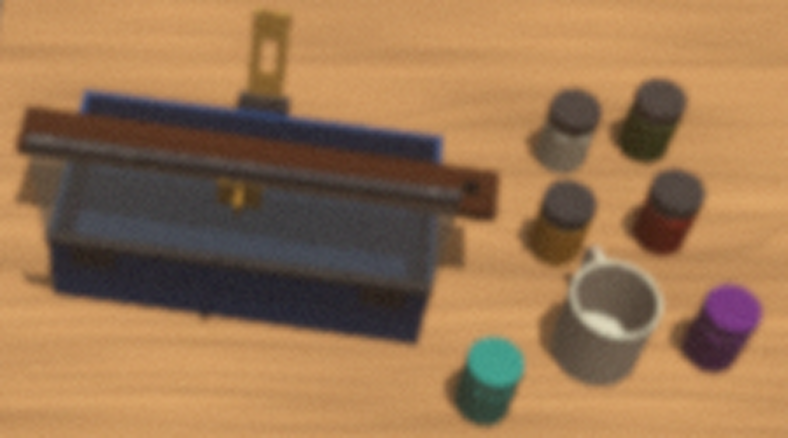

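The crops confirm four jars: white (0.455,0.298), green (0.44,0.384), yellow-ochre (0.564,0.276) and red (0.551,0.38). Their tops are at 0.08 in both views. Purple and turquoise are the look-alikes. Next I'll measure the chest rim, lid, hasp, mat and board.

```bash
python3 - <<'E'
from h import *
T=load("top0.npz");S=load("scene0.npz")
res={}
for n,g in(("top",T),("scene",S)):
    P=cloud(g); hsv=cv2.cvtColor(g["frame"],cv2.COLOR_BGR2HSV); Z=P[...,2]
    blue=(hsv[...,0]>100)&(hsv[...,0]<130)&(hsv[...,1]>80)
    reg=(P[...,0]>.35)&(P[...,0]<.8)&(abs(P[...,1]+.02)<.28)
    q=P[blue&reg&(Z>.092)&(Z<.106)]
    print(n,"rim z",np.percentile(q[:,2],[10,50,90]).round(4),len(q),"rect",cv2.minAreaRect(q[:,:2].astype(np.float32)))
    # mat
    s=hsv[...,1]<45
    m=(s&(Z>-.012)&(Z<.018)&(P[...,0]>.2)&(P[...,0]<.95)&(P[...,1]<-.2)&(P[...,1]>-.5)).astype(np.uint8)
    print(hsv[200,165 if n=="scene" else 345])
    m=cv2.morphologyEx(m,cv2.MORPH_OPEN,np.ones((5,5)))
    cs=cv2.findContours(m,0,1)[0]
    if cs:
        c=max(cs,key=cv2.contourArea)[:,0]; print(" mat z",np.median(Z[m>0]).round(4),cv2.minAreaRect(plane(g,c,.003)[:,:2].astype(np.float32)))
    m=((Z>.1)&(Z<.135)&(hsv[...,0]<15)&(hsv[...,1]>90)&reg).astype(np.uint8)
    N,L,st,_=cv2.connectedComponentsWithStats(m); i=1+st[1:,4].argmax(); q=P[L==i]
    print(" board z",np.percentile(q[:,2],[10,50,90]).round(4),cv2.minAreaRect(q[:,:2].astype(np.float32)))
    m=(hsv[...,0]>14)&(hsv[...,0]<32)&(hsv[...,1]>90)&(Z>.12)&(Z<.21)&reg&(P[...,0]<.56)
    q=P[m]; print(" hasp",len(q)); 
    if len(q)>5:
        print(q[q[:,2].argsort()][[0,len(q)//2,-1]].round(3), hsv[m].mean(0))
    q=P[(Z>.12)&(Z<.3)&(P[...,0]>.55)&(P[...,0]<.78)&(P[...,1]<.12)&(P[...,1]>-.2)]
    print(" lid",len(q))
    for z in(.14,.18,.22,.26):
        w=q[abs(q[:,2]-z)<.01]
        if len(w)>30: print(z,np.polyfit(w[:,1],w[:,0],1).round(3),len(w), "ymin/max",w[:,1].min().round(3),w[:,1].max().round(3))
E
```

```text
top rim z [0.095  0.0986 0.1015] 791 rect ((0.5663323402404785, -0.0198344886302948), (0.3406570553779602, 0.1716388314962387), 81.22926330566406)
[ 21  26 100]
 mat z 0.002 ((0.4886323809623718, -0.35770732164382935), (0.1373436003923416, 0.4962844252586365), 88.30706787109375)
 board z [0.112  0.1147 0.1174] ((0.5474153757095337, -0.01579548418521881), (0.4369485080242157, 0.050581127405166626), 80.43377685546875)
 hasp 112
[[ 0.472 -0.01   0.121]
 [ 0.455  0.01   0.172]
 [ 0.44  -0.012  0.197]] [ 18.91964286 144.85714286  94.69642857]
 lid 3253
0.14 [0.155 0.659] 344 ymin/max -0.199 0.119
0.18 [0.155 0.664] 369 ymin/max -0.198 0.12
0.22 [0.155 0.668] 415 ymin/max -0.2 0.119
0.26 [0.154 0.674] 773 ymin/max -0.2 0.119
scene rim z [0.0943 0.0987 0.102 ] 33 rect ((0.4766553044319153, -0.07780429720878601), (0.18713492155075073, 0.007990957237780094), 81.83033752441406)
[ 19  38 126]
 mat z 0.0042 ((0.5523249506950378, -0.3599874675273895), (0.12697730958461761, 0.35941562056541443), 88.46451568603516)
 board z [0.114  0.1172 0.12  ] ((0.5472791790962219, -0.014618948101997375), (0.4398082196712494, 0.053322430700063705), 80.40652465820312)
 hasp 217
[[ 0.478  0.017  0.12 ]
 [ 0.447 -0.017  0.164]
 [ 0.45   0.013  0.205]] [ 16.82949309 157.52995392 145.94470046]
 lid 3180
0.14 [0.157 0.666] 329 ymin/max -0.199 0.12
0.18 [0.156 0.67 ] 364 ymin/max -0.198 0.119
0.22 [0.155 0.675] 389 ymin/max -0.2 0.12
0.26 [0.156 0.678] 586 ymin/max -0.2 0.12
```

Measurements from both views:

| Item | Pose |
|---|---|
| Chest centre | (0.567, -0.020), yaw -0.154, rim at 0.099 |
| Lid | about 1.69 rad |
| Board | (0.547, -0.015), length at 80.4°, top at 0.116 |
| Mat | (0.489, -0.358), long axis at -1.7° |
| Hasp | about 1.9 rad |

All of these match the sizes given. I'll now take the board, offset 8 mm towards the lid so the gripper body clears the hasp.

```bash
cat >> h.py <<'E'
CH=np.array([.567,-.020]); PSI=-.154
CX=np.array([np.cos(PSI),np.sin(PSI)]); CY=np.array([-np.sin(PSI),np.cos(PSI)])
def chest(x,y,z): return np.r_[CH+x*CX+y*CY,z]
def board_pose(g,zlo,zhi,reg):
    P=cloud(g); hsv=cv2.cvtColor(g["frame"],cv2.COLOR_BGR2HSV); Z=P[...,2]
    m=((Z>zlo)&(Z<zhi)&(hsv[...,0]<15)&(hsv[...,1]>90)&(P[...,0]>reg[0])&(P[...,0]<reg[1])&(P[...,1]>reg[2])&(P[...,1]<reg[3])).astype(np.uint8)
    N,L,st,_=cv2.connectedComponentsWithStats(m); i=1+st[1:,4].argmax(); q=P[L==i]
    (c,s,a)=cv2.minAreaRect(q[:,:2].astype(np.float32)); a=a if s[0]>s[1] else a+90
    return np.array(c),np.sort(s),(a+90)%180-90,np.median(q[:,2])
E
cat > s1.py <<'E'
from bench import *
from h import *
g=get_image("top"); c,s,a,z=board_pose(g,.1,.135,(.35,.8,-.3,.26)); print("board",c,s,a,z)
yaw=np.radians(a-90) if a>0 else np.radians(a+90)
p=state()["ee_pos"]; move_l([p[0],p[1],.32],.3)
tgt=c+.008*CX+[0.0,.0005]
qs=[(yw,inverse_kinematics(list(np.r_[tgt,.32]),list(down(yw)))) for yw in (yaw,yaw+np.pi)]
qm=[(yw,inverse_kinematics([.489,-.358,.32],list(down(yw)))) for yw in np.radians([88.3,-91.7])]
for y,q in qs+qm: print(round(y,3),None if q is None else np.round(q,2))
E
python3 s1.py
```

```text
board [ 0.54737037 -0.01563713] [0.05018334 0.43649539] 80.53575134277344 0.11473320052366309Traceback (most recent call last):
  File "s1.py", line 7, in <module>
    qs=[(yw,inverse_kinematics(list(np.r_[tgt,.32]),list(down(yw)))) for yw in (yaw,yaw+np.pi)]
                                                         ~~~~^^^^
  File "h.py", line 25, in down
    r=R.from_matrix(np.c_[[np.sin(yaw),-np.cos(yaw),0],[np.cos(yaw),np.sin(yaw),0],[0,0,-1]])
  File "scipy/spatial/transform/_rotation.pyx", line 1143, in scipy.spatial.transform._rotation.Rotation.from_matrix
ValueError: Non-positive determinant (left-handed or null coordinate frame) in rotation matrix 0: [[-0.16443215  0.9863884   0.        ]
 [-0.9863884  -0.16443215  0.        ]
 [ 0.          0.         -1.        ]].
```

```bash
sed -i '/np.sin(yaw),-np.cos/d;/# x=(sin/d' h.py; python3 s1.py
```

```text
board [ 0.54761922 -0.01562349] [0.05181993 0.43617728] 80.51871490478516 0.11465910698302673
-0.165 [-0.09  0.01  1.16 -0.    1.98  0.07]
2.976 None
1.541 [-0.69  0.15  1.01 -0.    1.98 -2.23]
-1.6 [-0.69  0.15  1.01 -0.    1.98  0.91]
```

```bash
python3 - <<'E'
from bench import *
from h import *
yaw=np.radians(-9.5); t=np.array([.5475,-.0155])+.008*CX
move_to([*t,.32],list(down(yaw)))
g=get_image("wrist"); cv2.imwrite("pics/w1.png",g["frame"])
move_l([*t,.17],.15); print(state()["ft_force"])
move_l([*t,.1095],.06); print(state()["ft_force"])
close(); s=state(); print(s["finger_gap"],s["finger_force"],s["ft_force"],s["time"])
if .045<s["finger_gap"]<.055:
    move_l([*t,.33],.12); s=state(); print(s["finger_gap"],s["finger_force"],s["ft_force"],s["moment"],s["time"])
    g=get_image("scene"); cv2.imwrite("pics/s2.png",g["frame"])
E
```

```text
[0.56995378 0.72563602 0.13901205]
[-0.03502501  0.24312086  0.04715566]
0.04953143539364913 29.999866783618927 [-3.96174562  1.6539019   3.72626695] 6.15
0.049806720681839015 29.99796152114868 [ 0.13369771  0.2683027  -3.70033117] [-0.04250837 -0.09184733  0.04286147] 8.1417
```

View pics/s2.png

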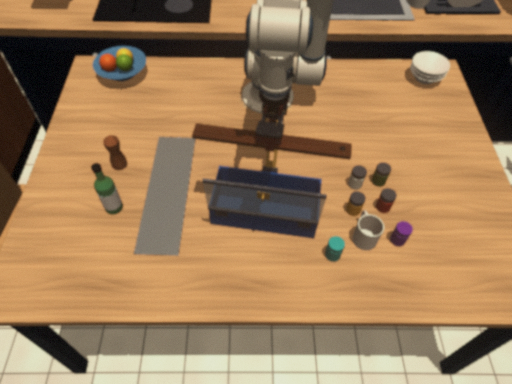

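The board is lifted and level, centred in the gripper, spanning (193,130) to (350,150) in the scene view. Next I'll lay it on the mat.

```bash
python3 - <<'E'
from bench import *
from h import *
q=list(down(np.radians(-91.7))); m=[.489,-.358]
move_to([*m,.33],q)
move_l([*m,.06],.15); move_l([*m,.02],.05)
for z in np.arange(.018,.008,-.001):
    move_l([*m,z],.03); f=state()["ft_force"]
    if f[2]>-1.5: break
print("z",z,f)
gripper_open(); move_l([*m,.12],.12); move_l([*m,.3],.2)
move_to([.45,.1,.33],list(down(0)))
for n in("top","scene"):
    g=get_image(n); print(n,board_pose(g,.008,.035,(.2,.8,-.5,-.2))); cv2.imwrite(f"pics/{n}3.png",g["frame"])
print(state()["time"])
E
```

```text
z 0.011999999999999993 [-2.44424644  1.59321268  2.59503264]
top (array([ 0.48796809, -0.35737735]), array([0.04945016, 0.43495885]), -1.6623306274414062, np.float64(0.01793348114203419))
scene (array([ 0.49007344, -0.35741794]), array([0.05195225, 0.43628198]), -1.7290802001953125, np.float64(0.02004028686341508))
18.7917
```

View pics/top3.png

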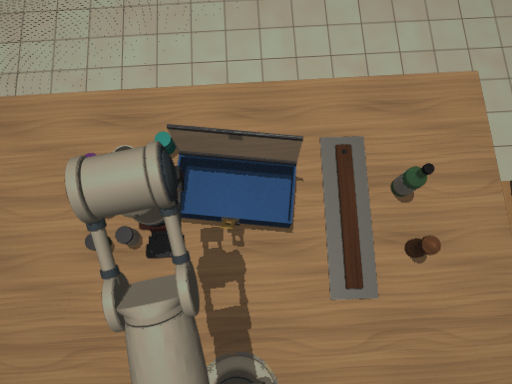

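The board lies centred on the mat at (0.489,-0.357), -1.7°, with its top at 0.019, and the chest is clear. Next is the first jar (white), after rechecking the chest rim.

```bash
cat > jar.py <<'E'
from bench import *
from h import *
def jar(xy,pyaw,place,exp=.05):
    move_to([*xy,.27],list(down(pyaw)))
    move_l([*xy,.12],.2); move_l([*xy,.039],.1)
    f=state()["ft_force"]; close(); s=state()
    print("grip",round(s["finger_gap"],4),s["finger_force"].__round__(1) ,f.round(1))
    if not .045<s["finger_gap"]<.055: print("BAD GRIP"); return False
    move_l([*xy,.13],.15); move_l([*xy,.28],.2)
    c=chest(*place,0)[:2]
    move_to([*c,.28],list(down(PSI)))
    f0=state()["ft_force"]; print("lifted",f0.round(1),round(state()["finger_gap"],4))
    move_l([*c,.09],.12); print("in",state()["ft_force"].round(1)); move_l([*c,.051],.06)
    for z in np.arange(.050,.040,-.001):
        move_l([*c,z],.02); f=state()["ft_force"]
        if f[2]-f0[2]>2: break
    print("down z",round(z,3),f.round(1))
    gripper_open(); move_l([*c,.12],.1); move_l([*c,.28],.2)
    print("t",state()["time"]); return True
E
python3 - <<'E'
from jar import *
move_to([.33,.3,.33],list(down(0)))
g=get_image("top");P=cloud(g); hsv=cv2.cvtColor(g["frame"],cv2.COLOR_BGR2HSV); Z=P[...,2]
blue=(hsv[...,0]>100)&(hsv[...,0]<130)&(hsv[...,1]>80)
q=P[blue&(Z>.092)&(Z<.106)&(P[...,0]>.35)&(P[...,0]<.8)&(abs(P[...,1]+.02)<.28)]
r=cv2.minAreaRect(q[:,:2].astype(np.float32)); print(r)
for n,c in dict(w=(.4555,.298),g=(.4415,.3835),r=(.5515,.3795)).items(): print(n,[None if (k:=inverse_kinematics([*c,.039],list(down(y)))) is None else np.round(k,2) for y in (0,)])
print([None if (k:=inverse_kinematics([.564,.2765,.039],list(down(y)))) is None else np.round(k,2) for y in (1.57,-1.57)])
print([None if (k:=inverse_kinematics(list(chest(-.013,y,.045)),list(down(PSI)))) is None else np.round(k,2) for y in (-.125,-.065,.065,.125)])
if np.hypot(*(np.array(r[0])-CH))<.004: jar((.4555,.298),0,(-.013,-.125))
E
```

```text
((0.5665072202682495, -0.020256057381629944), (0.33952975273132324, 0.17187395691871643), 81.32833099365234)
w [array([ 0.52, -0.01,  1.68, -0.  ,  1.48,  0.52])]
g [array([ 0.66,  0.1 ,  1.56, -0.  ,  1.48,  0.66])]
r [array([ 0.55,  0.32,  1.31, -0.  ,  1.51,  0.55])]
[array([ 0.4 ,  0.21,  1.44, -0.  ,  1.49, -1.17]), array([ 0.4 ,  0.21,  1.44, -0.  ,  1.49,  1.97])]
[array([-0.32,  0.01,  1.64, -0.  ,  1.49, -0.17]), array([-0.21,  0.  ,  1.65, -0.  ,  1.49, -0.06]), array([ 0.02,  0.04,  1.61, -0.  ,  1.49,  0.18]), array([ 0.12,  0.09,  1.56, -0.  ,  1.49,  0.28])]
grip 0.0495 30.0 [-0.3 -0.1 -0.6]
lifted [-0.2  1.  -2.4] 0.0494
in [ 0.1 -0.3 -0.8]
down z 0.045 [ 0.   0.2 -0.1]
t 32.8583
```

```bash
python3 - <<'E'
from jar import *
ok=jar((.4415,.3835),0,(-.013,-.065)) and jar((.5515,.3795),0,(-.013,.065)) and jar((.564,.2765),1.57,(-.013,.125))
print(ok)
move_to([.33,.3,.33],list(down(0)))
for n in("top","scene"):
    g=get_image(n); cv2.imwrite(f"pics/{n}4.png",g["frame"]); P=cloud(g); Z=P[...,2]
    print(n,board_pose(g,.008,.035,(.2,.8,-.5,-.2)))
    dx=P[...,:2]-CH; X=dx@CX;Y=dx@CY
    m=((abs(X)<.075)&(abs(Y)<.162)&(Z>.05)&(Z<.098)).astype(np.uint8)
    N,L,st,c=cv2.connectedComponentsWithStats(m)
    for i in range(1,N):
        if st[i,4]>60: print(c[i].round(),st[i,4],np.percentile(Z[L==i],90).round(4),X[L==i].mean().round(3),Y[L==i].mean().round(3))
b=cv2.resize(g["frame"][140:260,190:420],None,fx=3.4,fy=3.4,interpolation=cv2.INTER_CUBIC); cv2.imwrite("pics/c4.png",b)
E
```

```text
grip 0.05 30.0 [ 0.4  0.8 -0.5]
lifted [ 0.2 -0.3 -2.3] 0.0497
in [ 0.3  0.  -1.1]
down z 0.044 [-2.3  0.4  5.7]
t 47.6167
grip 0.05 30.0 [-0.3  0.1  0.2]
lifted [ 0.6  0.8 -1.8] 0.0497
in [-0.4 -0.6 -1.3]
down z 0.044 [-2.8  0.1  5.2]
t 61.6583
grip 0.0499 30.0 [-0.4 -0.1  1.2]
lifted [ 0.3  1.1 -1.7] 0.0497
in [ 0.5 -0.7 -0.4]
down z 0.044 [-3.1 -0.7  5.2]
t 75.2667
True
top (array([ 0.51643842, -0.3606227 ]), array([0.04984838, 0.43721747]), -1.644683837890625, np.float64(0.017919084067785196))
[201. 192.] 539 0.085 -0.017 0.093
[255. 197.] 261 0.0851 -0.017 -0.063
[276. 199.] 260 0.0857 -0.017 -0.123
scene (array([ 0.51857233, -0.36007807]), array([0.05081275, 0.44068122]), -1.7950057983398438, np.float64(0.02006570504166727))
```

View pics/c4.png

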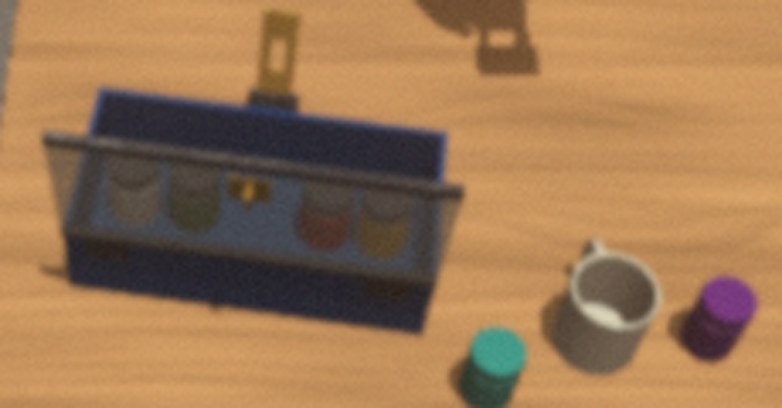

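View pics/top4.png

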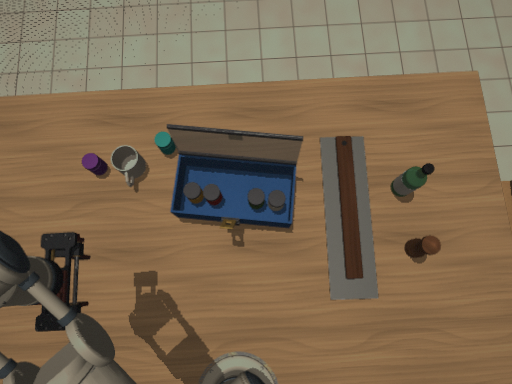

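All four jars stand in the chest, with tops at 0.085. The board has been knocked 28 mm along x, to (0.5175,-0.360), almost off the far end of the mat. I'll re-centre it before shutting the lid.

```bash
python3 - <<'E'
from bench import *
from h import *
q=list(down(np.radians(-91.7))); b=[.5175,-.360]; m=[.489,-.358]
move_to([.4,-.05,.33],q); move_to([*b,.25],q); move_l([*b,.06],.15); move_l([*b,.0135],.05)
close(); s=state(); print(s["finger_gap"],s["ft_force"])
move_l([*b,.03],.08); move_l([*m,.03],.08)
for z in np.arange(.02,.009,-.001):
    move_l([*m,z],.03); f=state()["ft_force"]
    if f[2]>-1: break
print(z,f); gripper_open(); move_l([*m,.1],.12); move_l([*m,.33],.25)
move_to([.4,.05,.33],list(down(PSI)))
for n in("top","scene"):
    g=get_image(n); print(n,board_pose(g,.008,.035,(.2,.8,-.5,-.2)))
# hasp tip / angle
P=cloud(g);hsv=cv2.cvtColor(g["frame"],cv2.COLOR_BGR2HSV)
X=(P[...,:2]-CH)@CX;Y=(P[...,:2]-CH)@CY;Z=P[...,2]
w=(hsv[...,0]>12)&(hsv[...,0]<32)&(hsv[...,1]>90)&(Z>.13)&(Z<.22)&(abs(Y)<.04)&(X<-.08)&(X>-.2)
print(w.sum(),np.polyfit(Z[w],X[w],1),Z[w].max(),np.percentile(Y[w],[5,95]))
close()
# lid closing reachability, tool down closed, contact on outer top face near edge
for th in(1.7,1.4,1.1,.8,.5,.2,0):
    for r in(.16,):
        hx=.085-r*np.cos(th)+.008*np.sin(th); hz=.1+r*np.sin(th)+.008*np.cos(th)
        k=inverse_kinematics(list(chest(hx,.08,hz+.008)),list(down(PSI))); print(th,round(hx,3),round(hz,3),k is not None)
print(state()["time"])
E
```

```text
0.049811518340616597 [-0.22964133 -1.95687763 -0.72384191]
0.012999999999999994 [-0.80407214 -0.53583217  0.68681569]
top (array([ 0.48759678, -0.35724634]), array([0.05003144, 0.43669021]), -1.5808486938476562, np.float64(0.017922154289646608))
scene (array([ 0.48782182, -0.35693473]), array([0.05204469, 0.43922812]), -1.631561279296875, np.float64(0.020116147344413138))
183 [-0.40958037 -0.04510274] 0.20013712314755605 [-0.01457157  0.01679016]
1.7 0.114 0.258 True
1.4 0.066 0.259 True
1.1 0.02 0.246 True
0.8 -0.021 0.22 True
0.5 -0.052 0.184 True
0.2 -0.07 0.14 True
0 -0.075 0.108 True
91.15
```

The board is centred again at (0.488,-0.357). The hasp is at about 1.96 rad, with its tip at 0.20. Next I'll close the lid by following its arc from behind with closed fingers, offset in y to miss the hasp and staple.

```bash
python3 - <<'E'
from bench import *
from h import *
Y=.08; r=.150; q=list(down(PSI))
def tip(x,z,v=.12): move_l(list(chest(x,Y,z+.008)),v)
def face(th,off=0): # outer face point at r
    return .085-r*np.cos(th)+(.008+off)*np.sin(th), .1+r*np.sin(th)+(.008+off)*np.cos(th)
move_to(list(chest(.0,Y,.335)),q)
tip(.155,.320,.2); tip(.155,.252,.12)
print("behind",state()["ft_force"])
for th in np.arange(1.7,-.01,-.1):
    x,z=face(max(th,0),0.001 if th>.05 else .002); tip(x+.0135,z,.12)
    f=state()["ft_force"]; print(round(th,2),f.round(1),end=" ")
    if np.linalg.norm(f)>25: print("STOP"); break
else:
    for z in np.arange(.110,.100,-.001):
        tip(.085-r+.0135,z,.02); f=state()["ft_force"]
        if f[2]>10: break
    print("\npress",z,f)
    tip(.085-r+.0135,.2,.15)
print(state()["time"])
E
```

```text
behind [-0.20629926 -0.00708552 -0.46839871]
1.7 [-0.5 -0.8 -0. ] 1.6 [ 0.3 -0.7  0. ] 1.5 [-0.2  0.2  0.3] 1.4 [ 0.6 -0.5 -0.7] 1.3 [-0.7  0.2  0.4] 1.2 [-0.3  0.  -0.3] 1.1 [-0.5 -0.8 -0.1] 1.0 [ 1.  -0.1 -0.4] 0.9 [0.2 0.7 0.3] 0.8 [ 0.3 -0.1  0.1] 0.7 [-0.2 -0.4  1.2] 0.6 [-0.2  0.2 -0.1] 0.5 [ 0.6 -0.1  0.1] 0.4 [ 0.4 -0.3 -0. ] 0.3 [-0.2 -0.2 -0.4] 0.2 [ 0.2 -1.   0.4] 0.1 [ 1.1 -0.3  0.6] -0.0 [-0.2 -0.1  0.5] 
press 0.106 [-4.38100599 -0.0431144  10.69919217]
100.625
```

```bash
python3 - <<'E'
from bench import *
from h import *
move_l(list(chest(-.05,.08,.33)),.25); move_to([.33,.3,.33],list(down(0)))
for n in("top","scene"):
    g=get_image(n); P=cloud(g);Z=P[...,2];X=(P[...,:2]-CH)@CX;Y=(P[...,:2]-CH)@CY
    for a,b in((-.08,-.07),(-.03,0),(.07,.08)):
        m=(X>a)&(X<b)&(abs(Y)>.06)&(abs(Y)<.15); print(n,a,np.median(Z[m]).round(4))
    hsv=cv2.cvtColor(g["frame"],cv2.COLOR_BGR2HSV); br=(hsv[...,0]>12)&(hsv[...,0]<32)&(hsv[...,1]>90)
    w=br&(Z>.112)&(Z<.14)&(abs(Y)<.03)&(abs(X+.048)<.02); print("staple",w.sum(),X[w].mean(),Y[w].mean(),Z[w].max() if w.any() else 0)
    w=br&(Z>.13)&(Z<.22)&(abs(Y)<.04)&(X<-.08)&(X>-.2); print("hasp",w.sum(),np.polyfit(Z[w],X[w],1),Z[w].max(),np.percentile(Y[w],[5,95]))
b=cv2.resize(g["frame"][130:260,190:420],None,fx=3.4,fy=3.4,interpolation=cv2.INTER_CUBIC); cv2.imwrite("pics/c5.png",b)
E
```

```text
top -0.08 0.1074
top -0.03 0.1068
top 0.07 0.1073
staple 17 -0.049252444830393 0.00039979982273452347 0.12563121299724855
hasp 104 [-0.39573631 -0.04778162] 0.19837275400868648 [-0.01581513  0.01567217]
scene -0.08 0.1096
scene -0.03 0.1091
scene 0.07 0.1094
staple 43 -0.04768205561839374 0.0010050184449408176 0.12691751017475794
hasp 184 [-0.38412919 -0.04932188] 0.20146034602423057 [-0.0145442   0.01681167]
```

View pics/c5.png

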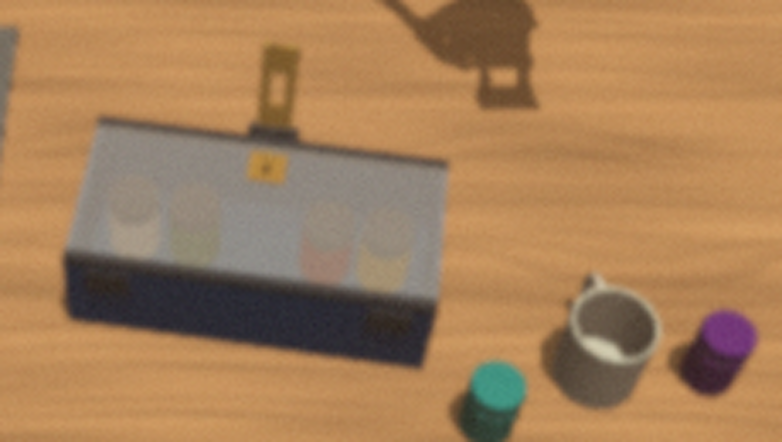

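The lid lies flat at 0.108 front to back in both views, the staple is at chest (-0.048, 0.000), and the hasp is at 1.94 rad. Next I'll swing the hasp over with the closed fingers turned a quarter turn.

```bash
python3 - <<'E'
from bench import *
from h import *
q=list(down(PSI+np.pi/2)); W=.0102
def tip(x,z,v=.1): move_l(list(chest(x,0,z+.008)),v)
if inverse_kinematics(list(chest(-.19,0,.3)),q) is None: q=list(down(PSI-np.pi/2))
move_to(list(chest(-.19,0,.3)),q); tip(-.19,.172,.15)
print("J",state()["joint_pos"].round(2))
for p in np.r_[np.arange(2.0,.05,-.1),.0]:
    r=np.interp(p,[0,1.2],[.085,.077])
    if p>np.pi/2: x=-.093+.0905*np.cos(p)-.0025*np.sin(p); z=.1115+.072*np.sin(p)
    else: x=-.093+r*np.cos(p)-.0025*np.sin(p); z=.1115+r*np.sin(p)+.0025*np.cos(p)
    tip(x-W,z+(.003 if p<.3 else 0)); f=state()["ft_force"]; print(round(p,2),f.round(1),end=" ")
    if np.linalg.norm(f)>25: print("STOP"); break
else:
    for z in np.arange(.116,.104,-.001):
        tip(x-W,z,.02); f=state()["ft_force"]
        if f[2]>12: break
    print("\npress",z,f); hold(.2); tip(x-W,.22,.15)
    move_l(list(chest(-.1,0,.33)),.2); move_to([.33,.3,.33],list(down(0)))
    for n in("top","scene"):
        g=get_image(n); P=cloud(g);Z=P[...,2];X=(P[...,:2]-CH)@CX;Y=(P[...,:2]-CH)@CY
        hsv=cv2.cvtColor(g["frame"],cv2.COLOR_BGR2HSV); br=(hsv[...,0]>12)&(hsv[...,0]<32)&(hsv[...,1]>90)
        w=br&(Z>.1)&(Z<.2)&(abs(Y)<.03)&(abs(X+.05)<.06)
        for a in(-.085,-.07,-.028,-.02,-.01):
            k=w&(abs(X-a)<.005); print(n,a,k.sum(),np.median(Z[k]).round(4) if k.any() else None)
        m=(abs(X)<.08)&(abs(Y)>.06)&(abs(Y)<.15); print("lid",np.median(Z[m&(X<-.06)]),np.median(Z[m&(X>.06)]))
        print("staple z",Z[w].max(),board_pose(g,.008,.035,(.2,.8,-.5,-.2)))
        cv2.imwrite(f"pics/{n}6.png",g["frame"])
    b=cv2.resize(g["frame"][130:230,200:340],None,fx=5.5,fy=5.5,interpolation=cv2.INTER_CUBIC); cv2.imwrite("pics/c6.png",b)
print(state()["time"])
E
```

```text
J [-0.07 -0.53  1.85  0.    1.82 -1.48]
2.0 [-0.8  0.4  0.2] 1.9 [ 0.9 -0.3  0.3] 1.8 [-0.1 -0.1 -0.9] 1.7 [-0.1  0.2 -1.1] 1.6 [-0.2 -0.6  0.4] 1.5 [-0.1  0.5  0.3] 1.4 [-0.8 -0.   0.4] 1.3 [ 0.1  0.3 -0. ] 1.2 [0.2 0.6 0.4] 1.1 [-0.4 -0.2 -0.5] 1.0 [0.2 0.3 0.4] 0.9 [-0.3  0.4 -0.1] 0.8 [ 0.9  0.1 -0.3] 0.7 [-0.3 -0.2 -0. ] 0.6 [-0.5  1.4 -0.8] 0.5 [-0.5  0.5  0. ] 0.4 [1.2 0.5 0.1] 0.3 [-0.2 -0.7  0.1] 0.2 [-0.3 -0.5 -0.1] 0.1 [ 0.5 -0.1 -0.6] 0.0 [-0.7 -0.8 -0.1] 
press 0.111 [-4.55377609 -0.03331693 12.49456993]
top -0.085 44 0.1113
top -0.07 44 0.1133
top -0.028 42 0.1119
top -0.02 43 0.1118
top -0.01 39 0.1131
lid 0.10704683215037725 0.10692519211192297
staple z 0.12589797417931248 (array([ 0.48739398, -0.35728404]), array([0.05029357, 0.43592513]), -1.64105224609375, np.float64(0.017978867954884015))
scene -0.085 35 0.1144
scene -0.07 25 0.1146
scene -0.028 27 0.116
scene -0.02 27 0.1151
scene -0.01 31 0.1142
lid 0.1092021570295103 0.10903264301870563
staple z 0.13018357045774498 (array([ 0.48900932, -0.35665193]), array([0.05056745, 0.43941176]), -1.7154998779296875, np.float64(0.020117128090610614))
116.3167
```

View pics/c6.png

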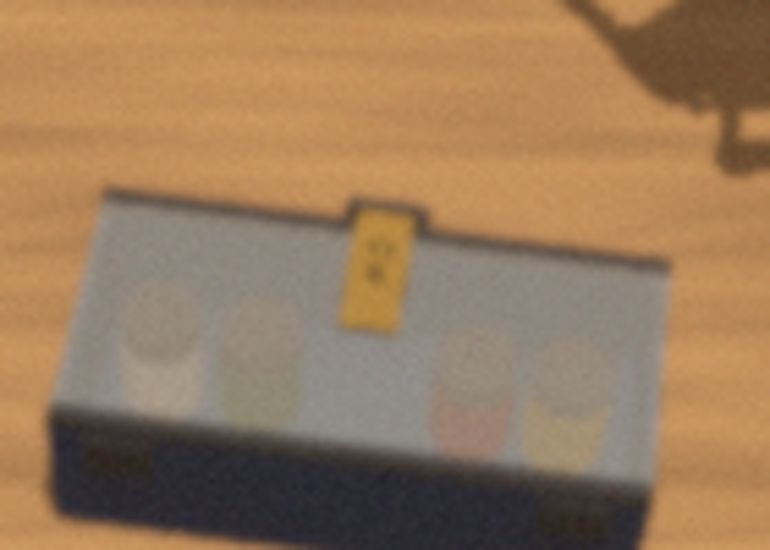

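View pics/top6.png

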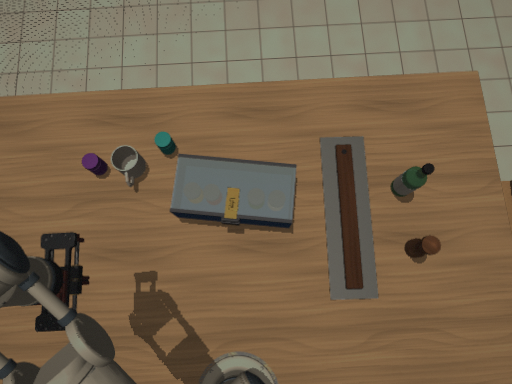

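The hasp lies flat, with its top at 0.114 along its whole length and the staple through the slot. The lid is shut, the jars stand upright inside, the board is centred on the mat, and the arm is clear, so I'll hand in.

```bash
python3 -c "
from bench import *
print(job_done())"
```

```text
the job is handed in; nothing more can be done
None
```

The job is done and handed in at about 116 s: the board is centred on the mat (I re-laid it after it was knocked 28 mm), the four jars present (white, green, red, yellow) stand in the chest, the lid is shut and the hasp lies flat over the staple; no verdict was returned.

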